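# Pack a dental case box

## Robot

A 6-joint arm with a two-finger parallel gripper is mounted at the origin on the work surface. World frame = base frame: x ahead of the robot, y to its left, z up, the work surface at z = 0. Lengths are in mm, angles in rad, forces in N, time in s.
With the tool pointing down it reaches from about 350 to 875 mm from the base axis. Payload 4.2 kg.
Tool frame: the origin (TCP) lies midway between the tips of the shut fingers; the grasp point (between the pads) lies 19 mm behind it; x points along the fingers, y is the direction in which the jaws open and shut, and the axes are right-handed (so a half turn about x gives the same grasp; the last joint's range is limited). The gripper opens to 85 mm and grips with 20 to 120 N. Pads are 22 mm wide; open, the fingers measure 114 mm over their backs; the gripper's body (76 mm by 85 mm) begins 54 mm behind the grasp point. The pads swing forward as they close: fully open they stand 13 mm farther back than shut.
Start: joints at [-0.942, 0.385, 0.008, 0, -1.194, -0.259], TCP at [225.907, -582.722, 231.312] pointing down, gripper open.
Joint ranges: [-3.14, 3.14], [-1.21, 2.06], [-1.07, 1.41], [-3.16, 2.05], [-2.99, -0.16], [-3.1, 3.1]. Speed limits (rad/s): [2.79, 2.79, 3.14, 3.14, 3.14, 3.14].

## Interface

Orientations are given as a unit quaternion [x, y, z, w].
In Python, from bench import readout, imaging, arm gives the robot as it stands.
- The arm moves only by the tool arm_command, never from a script. Its argument "increments" is a list of rows, each a list of 3 entries, a list of its own where there are three numbers: the turn, a rotation vector about the world's x, y, z in degrees, then the shift along the world's x, y, z in mm, then the closure, from 0 (fully open) to 1 (shut). In form: [[[ax, ay, az], [tx, ty, tz], fingers], ...]. A call has exactly 5 rows; each row is the pose to reach, as a shift and turn from the pose measured when the call began; what a row does not reach only later rows make up. A row lasts 1/10 s, in which the tool goes at most 50 mm and 8.59 degrees, less where a joint would pass 70% of its speed; a pose out of reach is approached as far as the arm can. A call with a gripper value outside its range is refused whole. The fingers move at their own pace and stop on an object; the grip force is fixed at half the most. Time passes only in rows, so rows that repeat a pose let the fingers close, or fill a call up. It gives the time, the measured TCP pose, the force and the opening at its end, in the units of the state.
- readout.read_state(): the state, without advancing time (a new reading comes with each control period).
- imaging.get_image(name): name is "scene" or "side" or "wrist"; returns (picture, depth): 480x640x3 uint8, blue, green, red; 480x640 float32, mm along the optical axis (not along the pixel's ray), 0 where there is no reading.
- imaging.camera_info(name): a dict with "vfov" (degrees; the focal length in pixels is half the picture's height over the tangent of half this angle, whatever the lens; pixels are square), "cx", "cy" (the principal point, pixels), "eye" and "rotation" of the camera in the world; the wrist camera has in their place "T_tool_cam" (4x4, takes a point from camera to tool coordinates, whose origin is the TCP and whose axes are the tool frame's). Camera axes: x right, y down, z forward; pixel columns grow to the right and rows downward; lengths in mm; the calibration is good to about 2 mm. A picture is of the moment at which its call begins: read the wrist's pose just before it. camera_info takes no time and is no camera call.
- arm.job_done(): hands the job in, once; it reports no verdict.
The state is a dict: "clock": time; "joints": joint angles; "joint_vel": joint speeds; "joint_efforts": joint torques, N m; "position": TCP position; "ee_rot": TCP orientation; "contact_force": force on the tool from outside, world axes, zero at the start; "wrist_torque": the same for the moment, N m; "gripper_width": finger opening in mm.
Only numpy, scipy, OpenCV 4.12 (cv2) and the standard library are available. Lean on these libraries where they do the work, as an engineer would, in place of code of your own. Each camera call takes 0.05 s, during which the arm holds its last target. There are 200 camera calls.

## Task

Prop the half-open lid of the case box fully back, then put the full-arch cast, the solid mounting plate and the long pin flat in the box, each centred in the dark outline that has its own shape and turned to fit it (either way round), and only when all three are in, lower the lid until it is fully shut. Leave the half-arch cast, the open ring and the short pin where they lie: they belong to other cases.

Things in the scene. Friction and masses are not known exactly. Their poses are not given: they have to be found in the camera images.
- cast_mid (a point): Cream stone dental cast with a full horseshoe arch of ten teeth. Block base 60 mm (its x) by 46 mm (its y), 22 mm high, upright sides; with teeth 34 mm high. The point is its centre, 17 mm above its underside; z is up. Grip it by the sides of the base, teeth stand inside the base's outline. 0.08 to 0.17 kg. Goes to pad_cast.
- plate_mid (a point): Steel mounting plate: solid round disc 48 mm in diameter, 12 mm thick, with a raised dark cross 4 mm high on top (16 mm in all). The point is its centre, 8 mm above its underside. Goes to pad_plate.
- pin_mid (a point): The long articulator pin: square steel bar 100 mm long (its x), 10 mm wide and high, lying flat, with a dark block 20 mm wide, 14 mm long, 10 mm high around it, the block's centre 38 mm to +x of the middle. The point is the middle of the bar, 5 mm above its underside. Goes to pad_pin.
- half_cast_mid (a point): Look-alike to leave alone: cream stone half-arch cast with one straight row of five teeth. Base 46 mm (its x) by 26 mm (its y), 34 mm high with teeth. The point is 17 mm above its underside.
- collar_mid (a point): Look-alike to leave alone: steel ring 48 mm in outer diameter and 16 mm high, open in the middle (hole 30 mm). The point is 8 mm above its underside.
- short_pin_mid (a point): Look-alike to leave alone: the short pin, like the long one but only 60 mm long. The point is the middle of the bar, 5 mm above its underside.
- pad_cast: White pad fixed in the case box, a dark rectangular outline (64 mm along x, 50 mm along y) at its centre: place of the full-arch cast, 60 mm side along the pad's x, either way round. Each pad is flat, 130 mm (x) by 72 mm (y), 4 mm thick; origin at the centre of its underside, 5 mm above the table. x points to the box's hinge, away from the robot; z up.
- pad_plate: White pad in the case box with a dark round outline, 54 mm across, at its centre: place of the mounting plate. Size, origin, axes as pad_cast. The grey box is fixed to the table: outside 145 mm (x) by 240 mm (y), 50 mm high, walls and floor 5 mm thick, no walls between the pads; its axes are the pads' axes.
- pad_pin: White pad in the case box with a long narrow dark outline (106 mm along x, 15 mm along y) at its centre: place of the long pin, along the pad's x, either way round. Size, origin, axes as pad_cast. The pads lie side by side along the box's y at -75, 0 and +75 mm from its centre, in any order: the mean of the three origins is the box's centre.
- lid (a joint): Plain grey panel lid (145 mm from hinge to free edge, 240 mm wide, 6 mm thick), 0.12 kg. Its hinge runs along the box's y, 72.5 mm to +x of the box's centre, 50.5 mm above the table. rad: 0 shut, 1.1 to 1.3 at the start, 1.57 upright, 1.7 fully back at a stop. A stiff hinge keeps it where it is left; about 1 to 3 N at the edge moves it. No handle: push the panel.
Mind the look-alikes: they are no part of the job. What is shaped like the part that bears cast_mid but red is not meant. Leave any blue look-alike of the part that bears plate_mid alone.

How it is judged:
By the outcome, as a careful person would: the job done as asked, in the order asked, and still so for the second after the job is handed in, with the robot touching nothing.
It also fails if it takes over 115 s, if anything falls off the work surface, if the arm or the gripper's body presses on something with over 40 N, if the wrist force passes 120 N, or if a joint passes its speed limit or range.

## Working session

There is one attempt and no reset: what is moved stays moved. The work goes in short steps, Python scripts to look and compute and a tool call to move; the robot and the scene stay as the last step left them, time stands still between calls to the robot, and variables do not carry over. Pictures are saved under pics/ and viewed, about 12 in all and at most 16, crops included, and the job is handed in when it is done.

Besides the shell and the picture viewer there is one more tool, called after "Emit:" as name(argument=value, ...) on one line, values as JSON. arm_command: Moves the arm, as the interface text tells. Its arguments: {"type":"object","properties":{"increments":{"type":"array","items":{"type":"array"}}},"required":["increments"]}

```bash
mkdir -p pics; ls
cat > h.py <<'E'
import numpy as np,cv2
from bench import readout,imaging,arm
from scipy.spatial.transform import Rotation as R
def cam(n,s=None):
    c=imaging.camera_info(n); f=240/np.tan(np.radians(c['vfov'])/2)
    if 'eye' in c: return f,c['cx'],c['cy'],np.array(c['rotation']),np.array(c['eye'])
    T=np.array(c['T_tool_cam']); Rt=R.from_quat(s['ee_rot']).as_matrix()
    return f,c['cx'],c['cy'],Rt@T[:3,:3],Rt@T[:3,3]+np.array(s['position'])
def snap(n,name):
    s=readout.read_state(); p,d=imaging.get_image(n); cv2.imwrite(f'pics/{name}.png',p)
    np.savez(f'pics/{name}.npz',d=d,c=np.array(cam(n,s),dtype=object)); return s
def cloud(name):
    z=np.load(f'pics/{name}.npz',allow_pickle=True); f,cx,cy,Rm,e=z['c']; d=z['d']
    v,u=np.mgrid[:480,:640]; P=np.stack([(u-cx)/f*d,(v-cy)/f*d,d],-1)@np.array(Rm,float).T+np.array(e,float)
    P[d==0]=np.nan; return P
def onz(name,u,v,zz):
    z=np.load(f'pics/{name}.npz',allow_pickle=True); f,cx,cy,Rm,e=z['c']
    r=np.array(Rm,float)@np.array([(u-cx)/f,(v-cy)/f,1]); e=np.array(e,float); return e+r*(zz-e[2])/r[2]
E
python3 - <<'E'
from h import *
for n in('scene','side','wrist'):
    s=snap(n,n+'0'); print(n,imaging.camera_info(n))
print(s)
E
```

```text
pics
scene {'vfov': 51.745258075821624, 'cx': 323.16432364027634, 'cy': 239.352964574068, 'eye': array([1024.05715341,  392.80075922,  969.1751638 ]), 'rotation': array([ 0.42916843,  0.85231761, -0.26688159, -0.13469733])}
side {'vfov': 47.951127379590645, 'cx': 321.74499641859643, 'cy': 250.28824416682758, 'eye': array([ 198.18574178, 1221.26340485,  856.60540654]), 'rotation': array([-0.10082724,  0.86945927, -0.4794463 ,  0.06329053])}
wrist {'vfov': 67.06874655139772, 'cx': 318.5599128394065, 'cy': 241.9055944481848, 'T_tool_cam': array([[-8.00528521e-04, -3.11227340e-01,  9.50335153e-01,
        -1.43163940e+02],
       [ 9.99999555e-01, -7.23448406e-04,  6.05440344e-04,
         2.95766554e-01],
       [ 4.99088864e-04,  9.50335214e-01,  3.11227780e-01,
        -8.03351762e+01],
       [ 0.00000000e+00,  0.00000000e+00,  0.00000000e+00,
         1.00000000e+00]])}
{'clock': 0.1, 'joints': array([-9.42389782e-01,  3.85477817e-01,  6.74604478e-03, -4.35973741e-04,
       -1.19399053e+00, -2.58584336e-01]), 'joint_vel': array([-0.00105357, -0.00265676,  0.00363931,  0.00065896,  0.00109291,
       -0.00100776]), 'joint_efforts': array([-2.64780201e-04, -3.93320096e+01,  1.88930494e+01,  4.19791326e+00,
       -2.55729748e-03,  3.73421869e-06]), 'position': array([ 225.7217106 , -582.25153379,  230.32549978]), 'ee_rot': array([-0.12927557,  0.69522534,  0.13062865,  0.69489978]), 'contact_force': array([-0.4544264 ,  0.77084971,  0.31034815]), 'wrist_torque': array([-0.02362272,  0.0614631 ,  0.00677731]), 'gripper_width': 85.33449633025332}
```

Rotation is a quaternion; fix the helper and view.

```bash
sed -i "s/np.array(c\['rotation'\])/R.from_quat(c['rotation']).as_matrix()/" h.py
sed -i "s/c=np.array(cam(n,s),dtype=object)/**dict(zip(('f','cx','cy','R','e'),cam(n,s)))/; s/f,cx,cy,Rm,e=z\['c'\]/f,cx,cy,Rm,e=[z[k] for k in('f','cx','cy','R','e')]/" h.py
python3 - <<'E'
from h import *
for n in('scene','side'): s=snap(n,n+'0')
print(onz('scene0',320,240,0),cloud('scene0')[240,320],cloud('side0')[240,320])
E
```

```text
[ 4.88760486e+02 -1.25709015e+01  1.13686838e-13] [568.48303489  47.80171829 144.34073547] [ 540.17070397 -117.38536557   24.37578727]
```

View pics/scene0.png

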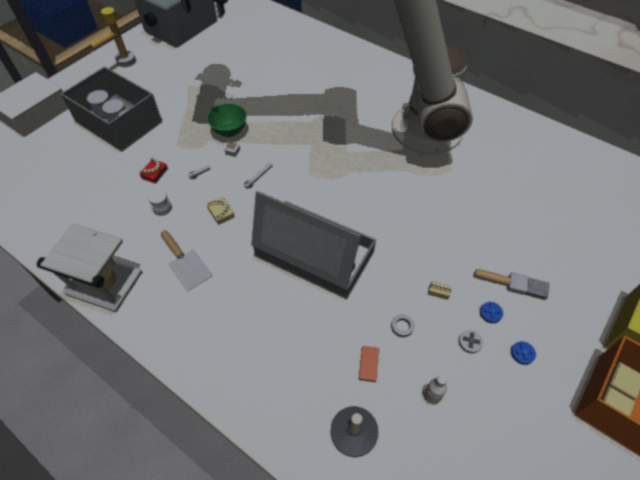

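View pics/side0.png

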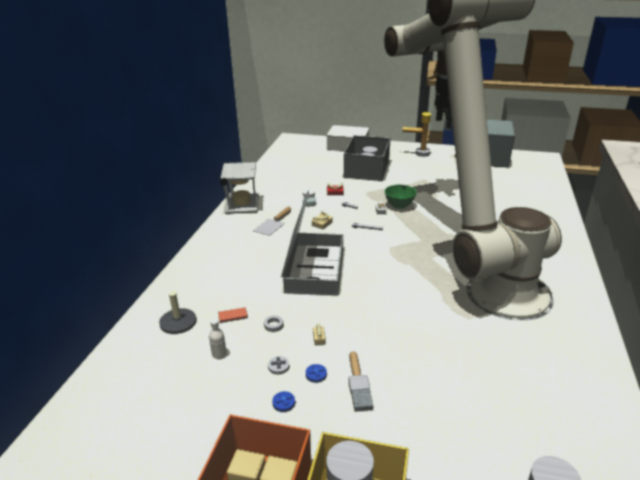

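The scene view shows the cream cast at (220,210), plate at (471,342), ring (403,325), half cast (440,290), long pin (258,176), short pin (200,172) and the box at (315,245); the red cast and blue plates are decoys. Next I'll enlarge the parts.

Run:
```python
from h import *
a=cv2.imread('pics/scene0.png'); b=cv2.imread('pics/side0.png')
r=lambda i,x,y,w,h:cv2.resize(i[y:y+h,x:x+w],(400,300),interpolation=cv2.INTER_CUBIC)
cv2.imwrite('pics/crop.png',np.vstack([np.hstack([r(a,180,150,120,90),r(a,430,300,80,60)]),np.hstack([r(b,275,200,80,60+0),r(b,270,225,100,75)])]))
C=cloud('scene0')
for n,u,v in[('cast',220,210),('plate',471,342),('long',258,176),('short',200,172),('ring',403,325),('half',440,290),('lid',310,245)]: print(n,C[v,u].round(1))
S=cloud('side0')
for n,u,v in[('cast',322,219),('plate',278,365),('long',367,226),('boxL',290,290),('boxR',338,292),('boxR far',343,237),('farL',297,237)]: print(n,S[v,u].round(1))
```

```text
cast [ 574.4 -251.9   21.6]
plate [516.6 395.   15.1]
long [ 429.5 -256.8   11.9]
short [ 508.9 -387.    12. ]
ring [560.3 261.2   0.8]
half [449.8 285.3  19.4]
lid [578.1  29.  121.2]
cast [ 564.7 -243.8   25. ]
plate [506.5 405.2  17.1]
long [ 421.1 -255.5   10.2]
boxL [560.7 130.4  14.1]
boxR [440.7  88.   -3.7]
boxR far [ 485.  -190.2   -0.5]
farL [ 607.9 -105.7   33. ]
```

View pics/crop.png

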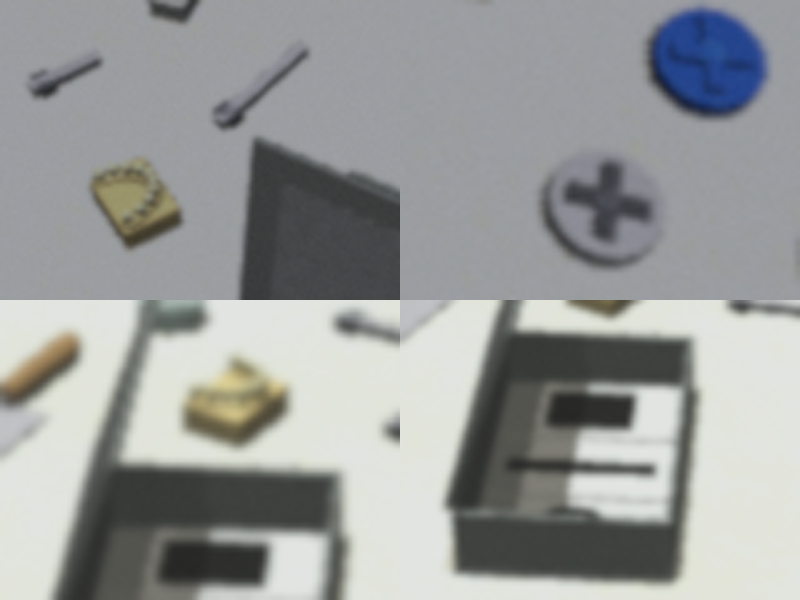

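The side crop shows the pads in order from far (−y): cast rectangle, pin slot, then the round plate outline near (+y). Next I'll fit the lid plane and take the coarse box geometry.

Run:
```python
from h import *
C=cloud('scene0'); m=np.zeros((480,640),np.uint8)
cv2.fillPoly(m,[np.array([[262,203],[352,242],[346,278],[260,240]])],1)
P=C[m>0]; P=P[~np.isnan(P).any(1)]; c=np.median(P,0); 
for k in range(3):
    u,s,v=np.linalg.svd(P-P.mean(0),full_matrices=False); n=v[2]; r=(P-P.mean(0))@n; P=P[abs(r)<8]
n*=np.sign(n[0]); print('n',n.round(3),'c',P.mean(0).round(1),'yaw',np.degrees(np.arctan2(n[1],n[0])),'tilt',np.arccos(-n[2]) ,np.arccos(n[2]),r.std())
for k,(u_,v_) in dict(TL=(258,195),TR=(360,240),BR=(350,287),BL=(253,245)).items():
    f=onz('scene0',u_,v_,0); e=np.load('pics/scene0.npz')['e']; d=f-e; t=((P.mean(0)-e)@n)/(d@n); print(k,(e+t*d).round(1))
# side view: rim points z=50, pad outline points z=9; crop of 270,225 scale 4 placed at (400,300)
q=lambda X,Y:(270+(X-400)/4,225+(Y-300)/4)
for k,X,Y,z in[('nearL',453,512,50),('nearR',677,518,50),('farR',692,338,50),('pinL',508,464,9),('pinR',655,470,9),('c1',552,394,9),('c2',635,396,9),('c3',630,430,9),('c4',546,425,9)]: print(k,onz('side0',*q(X,Y),z).round(1))
```

```text
n [0.935 0.139 0.327] c [578.6  15.5 126. ] yaw 8.431173541997957 tilt 1.9036396328825216 1.2379530207072715 1.3409965807462991
TL [ 576.2 -105.6  184.2]
TR [542.9 125.6 181.5]
BR [582.4 135.9  63.9]
BL [ 619.9 -100.5   56.9]
nearL [577.3 130.3  50. ]
nearR [433.8 105.2  50. ]
farR [ 471.  -121.1   50. ]
pinL [576.    9.9   9. ]
pinR [473.1  -5.2   9. ]
c1 [569.6 -87.    9. ]
c2 [508.8 -97.5   9. ]
c3 [501.9 -51.7   9. ]
c4 [563. -45.   9.]
```

Run:
```python
from h import *
s=readout.read_state(); print(R.from_quat(s['ee_rot']).as_matrix().round(3))
C=cloud('side0'); S=cloud('scene0')
# finer part poses on table from scene crop
q=lambda X,Y,x0,y0,sc,ox,oy:(x0+(X-ox)/sc,y0+(Y-oy)/sc)
a=lambda X,Y,z:onz('scene0',180+X*.3,150+Y*.3,z).round(1)
print('long ends',a(228,116,5),a(303,48,5)); print('cast corners',a(92,182,22),a(143,158,22),a(181,212,22),a(128,238,22))
print('plate',onz('scene0',430+(608-400)*.2,300+205*.2,14).round(1))
```

```text
[[-0.    -0.361  0.932]
 [ 0.001  0.932  0.361]
 [-1.     0.001 -0.   ]]
long ends [ 462.8 -261.4    5. ] [ 373.7 -260.9    5. ]
cast corners [ 580.4 -287.7   22. ] [ 541.3 -273.3   22. ] [ 562.1 -216.3   22. ] [ 602.2 -230.8   22. ]
plate [513.3 395.   14. ]
```

Emit:
arm_command(increments=[[[0,0,-12.7],[105,215,30],1],[[0,0,-12.7],[105,215,30],1],[[0,0,-12.7],[105,215,30],1],[[0,0,-12.7],[105,215,30],1],[[0,0,-12.7],[105,215,30],1]])

```text
clock: 0.75
position: [331.3, -365.5, 261.2]
ee_rot: [-0.052, 0.705, 0.053, 0.705]
contact_force: [0.4, -0.1, 0.9]
gripper_width: 12.3
```

Emit:
arm_command(increments=[[[0,0,0],[105,215,0],1],[[0,0,0],[105,215,0],1],[[0,0,0],[105,215,0],1],[[0,0,0],[105,215,0],1],[[0,0,0],[105,215,0],1]])

```text
clock: 1.25
position: [436.9, -148.2, 261.6]
ee_rot: [-0.053, 0.705, 0.053, 0.706]
contact_force: [0.4, -0.1, 0.8]
gripper_width: 0.1
```

Emit:
arm_command(increments=[[[0,0,0],[70,150,0],1],[[0,0,0],[70,150,0],1],[[0,0,0],[70,150,0],1],[[0,0,0],[70,150,0],1],[[0,0,0],[70,150,0],1]])

```text
clock: 1.75
position: [507.6, 3.8, 261.1]
ee_rot: [-0.054, 0.705, 0.054, 0.705]
contact_force: [0.4, 0.1, -0.6]
gripper_width: -0.2
```

Emit:
arm_command(increments=[[[0,0,0],[0,0,-50],1],[[0,0,0],[0,0,-100],1],[[0,0,0],[0,0,-112],1],[[0,0,0],[10,1.5,-112],1],[[0,0,0],[20,3,-112],1]])

```text
clock: 2.25
position: [529.0, 6.1, 150.2]
ee_rot: [-0.054, 0.704, 0.054, 0.706]
contact_force: [0.1, 0.9, 0.1]
gripper_width: -0.1
```

Emit:
arm_command(increments=[[[0,0,0],[10,1.5,0],1],[[0,0,0],[20,3,0],1],[[0,0,0],[30,4.5,0],1],[[0,0,0],[40,6,0],1],[[0,0,0],[50,7.5,0],1]])

```text
clock: 2.75
position: [584.1, 13.8, 156.1]
ee_rot: [-0.055, 0.7, 0.055, 0.71]
contact_force: [-0.9, -0.2, 13.7]
gripper_width: -0.2
```

Run:
```python
from h import *
print(readout.read_state()); 
for n in('side','wrist'): snap(n,n+'1')
a=cv2.imread('pics/side1.png')[120:300,220:460]; cv2.imwrite('pics/c1.png',np.hstack([cv2.resize(a,(480,360)),cv2.resize(cv2.imread('pics/wrist1.png'),(320,240)).repeat(1,0)[:240].copy() if 0 else cv2.copyMakeBorder(cv2.resize(cv2.imread('pics/wrist1.png'),(320,240)),0,120,0,0,0)]))
```

```text
{'clock': 2.75, 'joints': array([ 0.3024948 ,  0.37279807, -0.21375353,  0.00425487, -0.97006612,
       -1.72106613]), 'joint_vel': array([-0.02998361,  0.1578282 ,  0.25132442, -0.00137438, -0.08354635,
        0.02830161]), 'joint_efforts': array([ 5.10367658e-01, -2.90588915e+01,  1.19757056e+01,  1.87820524e+00,
        2.26150719e-01, -2.03432335e-02]), 'position': array([584.06062793,  13.77520165, 156.13307897]), 'ee_rot': array([-0.05469528,  0.69981147,  0.05451532,  0.71014112]), 'contact_force': array([-0.90897909, -0.2452051 , 13.71406728]), 'wrist_torque': array([-0.22572157,  0.13576559,  0.01174692]), 'gripper_width': -0.1708847342489981}
```

View pics/c1.png

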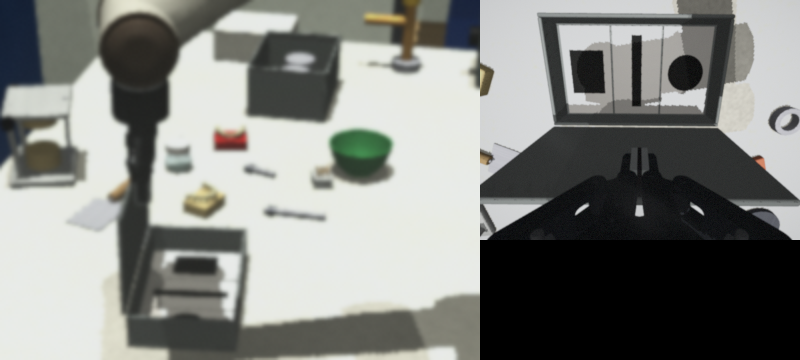

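The lid is now about upright, with the fingertips on its inner face and the three pads clearly visible. I'll keep pushing gently.

Emit:
arm_command(increments=[[[0,0,0],[3,0.5,-2],1],[[0,0,0],[6,1,-4],1],[[0,0,0],[9,1.5,-4],1],[[0,0,0],[12,2,-4],1],[[0,0,0],[12,2,-4],1]])

```text
clock: 3.35
position: [595.6, 16.1, 149.5]
ee_rot: [-0.054, 0.701, 0.054, 0.709]
contact_force: [-0.4, -0.5, -0.8]
gripper_width: 0.1
```

Emit:
arm_command(increments=[[[0,0.8,0],[3,0.5,0],1],[[0,0.8,0],[6,1,0],1],[[0,0.8,0],[8,1.2,0],1],[[0,0.8,0],[10,1.5,0],1],[[0,0.8,0],[10,1.5,0],1]])

```text
clock: 3.85
position: [599.5, 16.6, 149.2]
ee_rot: [-0.054, 0.711, 0.054, 0.699]
contact_force: [-15.7, -0.0, 10.4]
gripper_width: 0.0
```

Emit:
arm_command(increments=[[[0,-1,0],[-30,-4.5,0],1],[[0,-1,0],[-60,-9,20],0.5],[[0,-1,0],[-75,-11,65],0],[[0,-1,0],[-75,-11,110],0],[[0,-1,0],[-75,-11,110],0]])

```text
clock: 4.35
position: [528.7, 6.2, 267.1]
ee_rot: [-0.054, 0.699, 0.054, 0.711]
contact_force: [-0.2, 1.0, -0.8]
gripper_width: 57.7
```

Run:
```python
from h import *
s=snap('wrist','w2'); print(s['position'],s['ee_rot'],s['contact_force'])
C=cloud('w2'); 
for u,v in[(200,100),(320,240),(320,380)]: print(C[v,u])
snap('side','s2')
P=cloud('side0')
```

```text
[528.65896323   6.15166063 267.12845011] [-0.05431795  0.69925071  0.05449242  0.71072399] [-0.18894108  1.02471431 -0.75259519]
[ 449.42313382 -131.77286458    1.37671587]
[581.03439923  16.14553721   8.4002923 ]
[783.5295686   47.77508242   1.60153506]
```

View pics/w2.png

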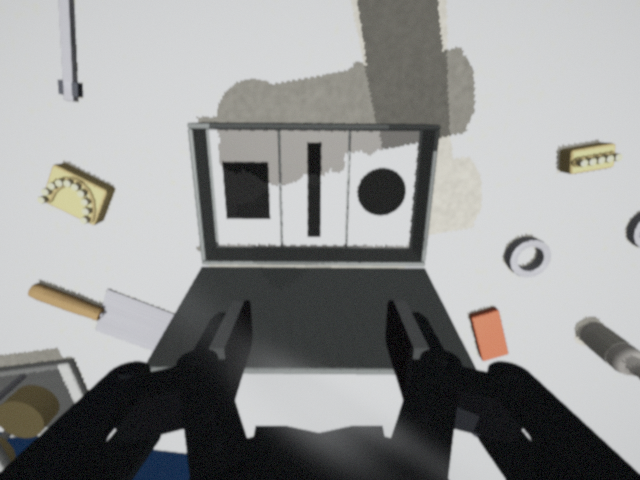

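The view shows the rectangle outline at (247,190), slot (315,190), circle (382,191), the lid laid fully back, the cast at (78,192) and the long pin's block end at (70,90). Next I'll measure the outlines at z=9.

Run:
```python
from h import *
a=cv2.imread('pics/w2.png').max(2); C=cloud('w2')
for n,(x0,y0,x1,y1) in dict(cast=(215,150,278,228),pin=(300,135,330,243),plate=(352,160,410,222)).items():
    m=np.zeros_like(a); m[y0:y1,x0:x1]=(a[y0:y1,x0:x1]<48)
    k,l,st,ce=cv2.connectedComponentsWithStats(m); i=1+st[1:,4].argmax()
    v,u=np.nonzero(l==i); W=np.array([onz('w2',x,y,9)[:2] for x,y in zip(u,v)],np.float32)
    r=cv2.minAreaRect(W); print(n,st[i],np.round(r[0],1),np.round(r[1],1),round(r[2],1),W.mean(0).round(1), 'z',np.nanmedian(C[l==i],0).round(1))
# cast: cream mask
b=cv2.imread('pics/w2.png').astype(int); m=((b[...,2]-b[...,0])>35).astype(np.uint8); m[:,:30]=0;m[:150]=0;m[230:]=0;m[:,130:]=0
v,u=np.nonzero(m); print('cream',u.min(),u.max(),v.min(),v.max())
P=C[m>0]; T=P[(P[:,2]>17)&(P[:,2]<40)]; print('cast z pct',np.percentile(T[:,2],[5,50,95]),T.mean(0).round(1), cv2.minAreaRect(T[:,:2].astype(np.float32)))
# pin in w2
m=((C[...,2]>6)&(C[...,2]<16)); m[:,:40]=0;m[:,100:]=0;m[110:]=0
T=C[m]; print('pin',len(T),T.mean(0).round(1),cv2.minAreaRect(T[:,:2].astype(np.float32)))
```

```text
cast [ 224  163   44   54 2046] [535.4 -73.6] [59.5 46.3] 8.7 [534.5 -73.4] z [533.6 -73.1   9.7]
pin [309 144  11  91 878] [5.247e+02 5.000e-01] [101.1  11. ] 8.3 [ 5.212e+02 -1.000e-01] z [519.5  -0.    9.7]
plate [ 359  170   45   43 1494] [513.9  74.5] [47.2 49.2] 8.8 [513.9  74.7] z [513.6  74.5   9.8]
cream 47 110 165 223
cast z pct [19.47119929 22.25089352 27.18349234] [ 565.1 -252.7   22.8] ((566.6370849609375, -255.77996826171875), (59.49585723876953, 46.03950881958008), 69.00297546386719)
pin 1405 [ 426.7 -261.2    9.9] ((424.5326843261719, -261.6156311035156), (20.827558517456055, 90.90533447265625), 89.06135559082031)
```

Emit:
arm_command(increments=[[[0,0.9,-8.5],[-60,-150,0],0],[[0,0.9,-8.5],[-60,-150,0],0],[[0,0.9,-8.5],[-60,-150,0],0],[[0,0.9,-8.5],[-60,-150,0],0],[[0,0.9,-8.5],[-60,-150,0],0]])

```text
clock: 4.95
position: [464.9, -145.2, 259.8]
ee_rot: [0.0, 0.712, 0.001, 0.702]
contact_force: [-0.1, 1.5, 0.2]
gripper_width: 85.7
```

Emit:
arm_command(increments=[[[0,0,0],[-49,-117,-110],0.4],[[0,0,0],[-49,-117,-110],0.4],[[0,0,0],[-49,-117,-110],0.4],[[0,0,0],[-49,-117,-110],0.4],[[0,0,0],[-49,-117,-110],0.4]])

```text
clock: 5.45
position: [414.3, -262.2, 146.5]
ee_rot: [0.002, 0.714, 0.001, 0.7]
contact_force: [-0.6, 0.4, 0.0]
gripper_width: 50.7
```

```bash
cat >> h.py <<'E'
def info():
    s=readout.read_state(); M=R.from_quat(s['ee_rot']).as_matrix()
    print('t',s['clock'],'p',np.round(s['position'],1),'zyaw',np.degrees(np.arctan2(M[1,2],M[0,2])).round(2),'down',M[:,0].round(3),'F',np.round(s['contact_force'],1),'w',round(s['gripper_width'],1),'j6',round(s['joints'][5],2)); return s
E
python3 - <<'E'
from h import *
info(); snap('wrist','w3'); C=cloud('w3')
m=(C[...,2]>5)&(C[...,2]<16)
k,l,st,ce=cv2.connectedComponentsWithStats(m.astype(np.uint8))
for i in range(1,k):
    if st[i,4]>400: T=C[l==i]; print(st[i],np.median(T,0).round(1),cv2.minAreaRect(T[:,:2].astype(np.float32)))
E
```

```text
t 5.45 p [ 414.3 -262.2  146.5] zyaw -0.05 down [-0.02   0.004 -1.   ] F [-0.6  0.4  0. ] w 50.7 j6 -1.34
[  24   85   93   97 5947] [ 337.7 -446.8   10. ] ((339.0490417480469, -442.81488037109375), (67.55170440673828, 62.757591247558594), 4.7290358543396)
[ 305  177   24  119 1670] [ 424.2 -262.6   10.3] ((420.1932067871094, -263.23193359375), (99.73268127441406, 19.48555564880371), 0.07199038565158844)
[ 472  271  168   93 1352] [463.8 -81.   10.8] ((469.9570617675781, -73.67407989501953), (63.69340133666992, 156.69615173339844), 35.39170837402344)
[151 297  30  63 974] [ 507.4 -393.5   10. ] ((503.0484313964844, -393.8341064453125), (20.27058219909668, 60.40353775024414), 70.3918685913086)
[  502   306   138   115 11930] [533.2 -20.1   9.5] ((542.8162231445312, -27.904518127441406), (112.4668197631836, 129.88404846191406), 9.13971996307373)
[286 359  77  43 552] [ 545.9 -256.5   10.6] ((549.3239135742188, -261.3876953125), (35.05062484741211, 72.38988494873047), 14.476764678955078)
[ 38 365  63  28 520] [ 547.3 -474.    10.7] ((548.034423828125, -488.92962646484375), (52.440879821777344, 22.76282501220703), 75.92063903808594)
```

View pics/w3.png

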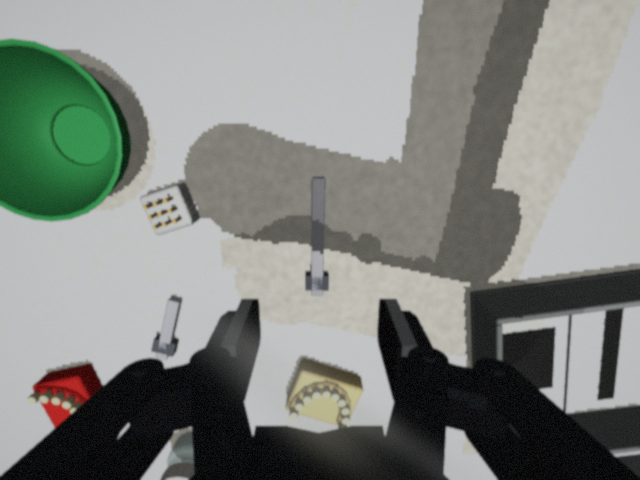

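The long pin lies along world x with its middle at about (420,−263), block towards +x. The cast is behind it at (325,390) px.

Emit:
arm_command(increments=[[[0,-1.1,0],[6,-0.7,-50],0.5],[[0,-1.1,0],[6,-0.7,-100],0.5],[[0,-1.1,0],[6,-0.7,-125],0.5],[[0,-1.1,0],[6,-0.7,-135],0.5],[[0,-1.1,0],[6,-0.7,-143],0.5]])

```text
clock: 6.0
position: [423.7, -262.0, 5.4]
ee_rot: [-0.0, 0.706, 0.002, 0.709]
contact_force: [0.4, -0.7, 0.0]
gripper_width: 42.3
```

Emit:
arm_command(increments=[[[0,0,0],[0,0,0],1],[[0,0,0],[0,0,0],1],[[0,0,0],[0,0,0],1],[[0,0,0],[0,0,0],1],[[0,0,0],[0,0,0],1]])

```text
clock: 6.5
position: [425.4, -262.3, 7.1]
ee_rot: [-0.001, 0.704, 0.001, 0.71]
contact_force: [1.7, 2.3, 6.1]
gripper_width: 6.7
```

Run:
```python
from h import *
info(); snap('wrist','w4'); info()
cv2.imwrite('pics/w4c.png',cv2.resize(cv2.imread('pics/w4.png')[200:480,180:460],(560,560)))
```

```text
t 6.5 p [ 425.4 -262.3    7.1] zyaw 0.2 down [ 0.008  0.001 -1.   ] F [1.7 2.3 6.1] w 6.7 j6 -1.33
t 6.55 p [ 425.4 -262.2    7.1] zyaw 0.2 down [ 0.008  0.001 -1.   ] F [0.7 3.3 6.6] w 6.6 j6 -1.33
```

View pics/w4c.png

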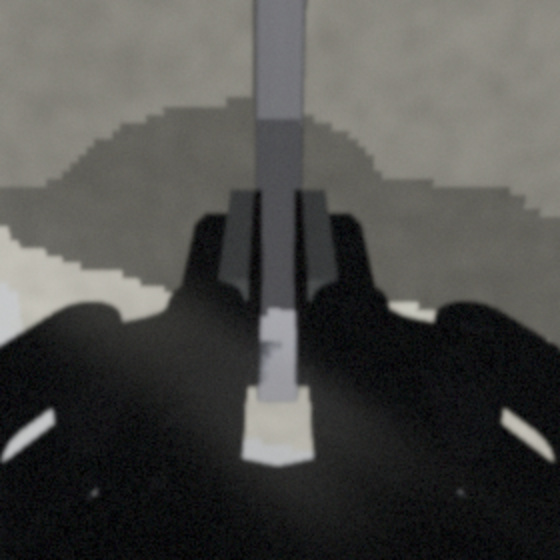

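The bar sits between the pads. Lift and check.

Emit:
arm_command(increments=[[[0,0,0],[0,0,20],1],[[0,0,0],[0,0,60],1],[[0,0,0],[0,0,110],1],[[0,0,0],[0,0,150],1],[[0,0,0],[0,0,150],1]])

```text
clock: 7.05
position: [428.8, -263.7, 163.7]
ee_rot: [-0.003, 0.699, 0.0, 0.715]
contact_force: [0.8, -0.5, -0.7]
gripper_width: 6.9
```

Run:
```python
from h import *
info(); snap('wrist','w5'); snap('side','s5'); info()
a=cv2.imread('pics/w5.png')[140:480,140:500]; b=cv2.imread('pics/s5.png')[100:300,250:460]
cv2.imwrite('pics/w5c.png',np.hstack([cv2.resize(a,(420,400)),cv2.resize(b,(380,400))]))
```

```text
t 7.05 p [ 428.8 -263.7  163.7] zyaw 0.25 down [ 0.022 -0.004 -1.   ] F [ 0.8 -0.5 -0.7] w 6.9 j6 -1.34
t 7.15 p [ 425.3 -262.2  158.2] zyaw 0.16 down [ 0.011  0.001 -1.   ] F [-0.7  0.4 -0.2] w 6.4 j6 -1.34
```

View pics/w5c.png

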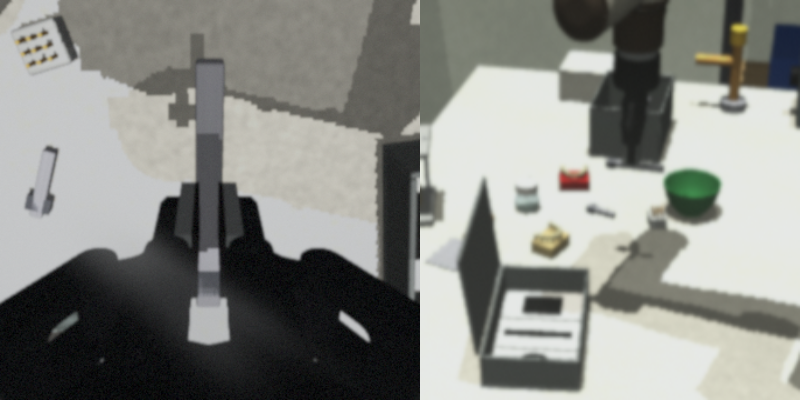

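The pin is held level. Carry it above the slot, turning to 8.5°.

Emit:
arm_command(increments=[[[0,0,3],[35,88,0],1],[[0,0,5],[70,176,0],1],[[0,0,8.3],[80,200,0],1],[[0,0,8.3],[80,200,0],1],[[0,0,8.3],[80,200,0],1]])

```text
clock: 7.65
position: [505.6, -59.0, 156.4]
ee_rot: [-0.053, 0.702, 0.054, 0.708]
contact_force: [0.6, -0.7, -0.1]
gripper_width: 7.2
```

Emit:
arm_command(increments=[[[0,0.3,0],[24,63,-20],1],[[0,0.3,0],[24,63,-40],1],[[0,0.3,0],[24,63,-70],1],[[0,0.3,0],[24,63,-70],1],[[0,0.3,0],[24,63,-70],1]])

```text
clock: 8.15
position: [528.7, 3.2, 85.5]
ee_rot: [-0.053, 0.705, 0.054, 0.705]
contact_force: [-0.4, -0.8, -0.2]
gripper_width: 7.1
```

Run:
```python
from h import *
info(); s=snap('wrist','w6'); s=info(); C=cloud('w6'); M=R.from_quat(s['ee_rot']).as_matrix()
L=(C-s['position'])@M  # tool coords
m=(L[...,0]>-16)&(L[...,0]<4)&(abs(L[...,1])<12)
T=L[m]; 
for z in range(-60,60,8):
    q=T[(T[:,2]>=z)&(T[:,2]<z+8)]
    if len(q)>8: print(z+4,len(q),'top x',np.median(q[:,0]).round(1),'y',q[:,1].min().round(1),q[:,1].max().round(1))
print(T[:,2].min(),T[:,2].max())
a=cv2.imread('pics/w6.png')[100:400,160:480]; cv2.imwrite('pics/w6c.png',cv2.resize(a,(640,600)))
```

```text
t 8.15 p [528.7   3.2  85.5] zyaw 8.66 down [-0.     0.001 -1.   ] F [-0.4 -0.8 -0.2] w 7.1 j6 -1.73
t 8.2 p [529.7   3.3  86.7] zyaw 8.64 down [ 0.003  0.002 -1.   ] F [-0.1  0.6 -0.9] w 6.6 j6 -1.73
-56 318 top x -2.3 y -4.3 5.7
-48 491 top x -2.6 y -4.3 5.3
-40 469 top x -2.5 y -4.4 5.4
-32 462 top x -2.4 y -4.5 5.5
-24 422 top x -2.3 y -4.6 5.2
-16 885 top x -4.2 y -9.7 10.3
-8 405 top x -2.5 y -11.9 12.0
0 286 top x -2.1 y -3.1 3.8
8 255 top x -1.9 y -3.1 3.7
16 240 top x -1.8 y -3.1 3.7
24 255 top x -1.7 y -3.6 4.2
32 251 top x -1.6 y -3.7 4.3
40 260 top x -1.4 y -4.7 4.8
-55.972377652767015 44.43097572525967
```

View pics/w6c.png

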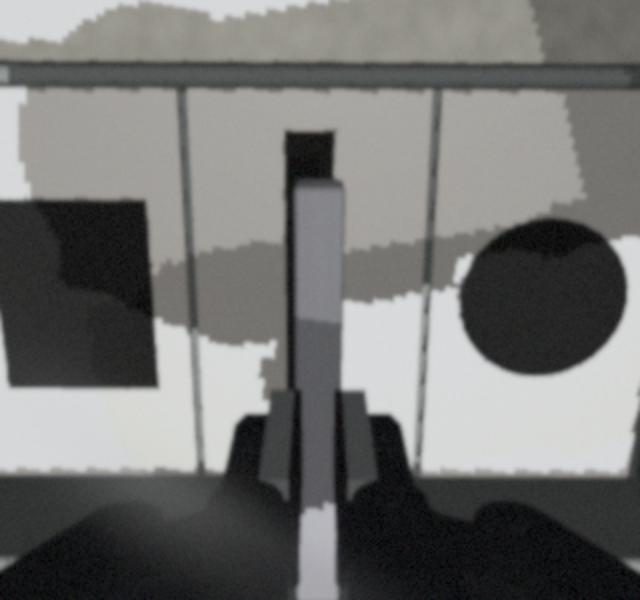

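Run:
```python
from h import *
f=lambda X,Y:onz('w6',160+X/2,100+Y/2,9)[:2]
e=f(310.5,131); print('slot near end',e.round(1))
d=np.array([np.cos(np.radians(8.6)),np.sin(np.radians(8.6))]); print('slot ctr',(e+53*d).round(1))
print('circle',f(543,297).round(1),'d',np.linalg.norm(f(627,297)-f(459,297)), 'rect edge',f(146,202).round(1),f(158,385).round(1))
```

```text
slot near end [473.1  -6.8]
slot ctr [525.5   1.1]
circle [513.8  74.8] d 53.990994600952924 rect edge [501.9 -53.7] [563.4 -44.9]
```

Emit:
arm_command(increments=[[[0,0,0],[1.2,-2.1,-30],1],[[0,0,0],[1.2,-2.1,-52],1],[[0,0,0],[1.2,-2.1,-60],1],[[0,0,0],[1.2,-2.1,-60],1],[[0,0,0],[1.2,-2.1,-60],1]])

```text
clock: 8.7
position: [532.0, 1.2, 28.2]
ee_rot: [-0.053, 0.703, 0.054, 0.707]
contact_force: [-0.0, -0.2, -0.9]
gripper_width: 6.9
```

```bash
python3 -c "
from h import *
info();snap('wrist','w7');info();cv2.imwrite('pics/w7c.png',cv2.resize(cv2.imread('pics/w7.png')[100:400,160:480],(640,600)))"
```

```text
t 8.7 p [532.    1.2  28.2] zyaw 8.64 down [ 0.006  0.002 -1.   ] F [-0.  -0.2 -0.9] w 6.9 j6 -1.73
t 8.75 p [532.1   1.3  28.3] zyaw 8.65 down [ 0.006  0.002 -1.   ] F [-0.2 -0.2 -0.1] w 7.1 j6 -1.73
```

View pics/w7c.png

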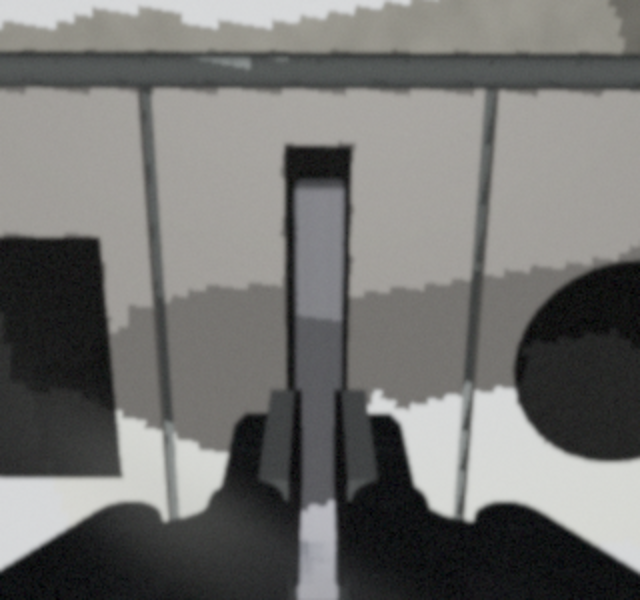

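Centred in the slot laterally. Lower and release.

Emit:
arm_command(increments=[[[0,0,0],[-1,0,-6],1],[[0,0,0],[-1,0,-11.5],1],[[0,0,0],[-1,0,-12],1],[[0,0,0],[-1,0,-12],1],[[0,0,0],[-1,0,-12],1]])

```text
clock: 9.25
position: [531.0, 1.3, 16.2]
ee_rot: [-0.053, 0.703, 0.054, 0.707]
contact_force: [-0.2, 0.0, -0.6]
gripper_width: 6.5
```

Emit:
arm_command(increments=[[[0,0,0],[0,0,0],0.6],[[0,0,0],[0,0,0],0.6],[[0,0,0],[0,0,10],0.6],[[0,0,0],[0,0,60],0.6],[[0,0,0],[0,0,60],0.6]])

```text
clock: 9.75
position: [535.7, 2.2, 82.5]
ee_rot: [-0.053, 0.698, 0.055, 0.712]
contact_force: [0.6, 0.8, -0.4]
gripper_width: 34.1
```

Emit:
arm_command(increments=[[[0,0,0],[0,0,50],0],[[0,0,0],[0,0,80],0],[[0,0,0],[0,0,80],0],[[0,0,0],[0,0,80],0],[[0,0,0],[0,0,80],0]])

```text
clock: 10.25
position: [534.8, 2.1, 161.8]
ee_rot: [-0.053, 0.699, 0.055, 0.711]
contact_force: [-1.4, -0.1, -0.2]
gripper_width: 85.1
```

```bash
python3 -c "
from h import *
info();snap('wrist','w8');info();cv2.imwrite('pics/w8c.png',cv2.resize(cv2.imread('pics/w8.png')[100:340,160:480],(800,600)))"
```

```text
t 10.25 p [534.8   2.1 161.8] zyaw 8.75 down [ 0.017  0.004 -1.   ] F [-1.4 -0.1 -0.2] w 85.1 j6 -1.73
t 10.3 p [534.7   2.  161.4] zyaw 8.76 down [ 0.016  0.004 -1.   ] F [ 0.3  0.3 -0.6] w 85.4 j6 -1.73
```

View pics/w8c.png

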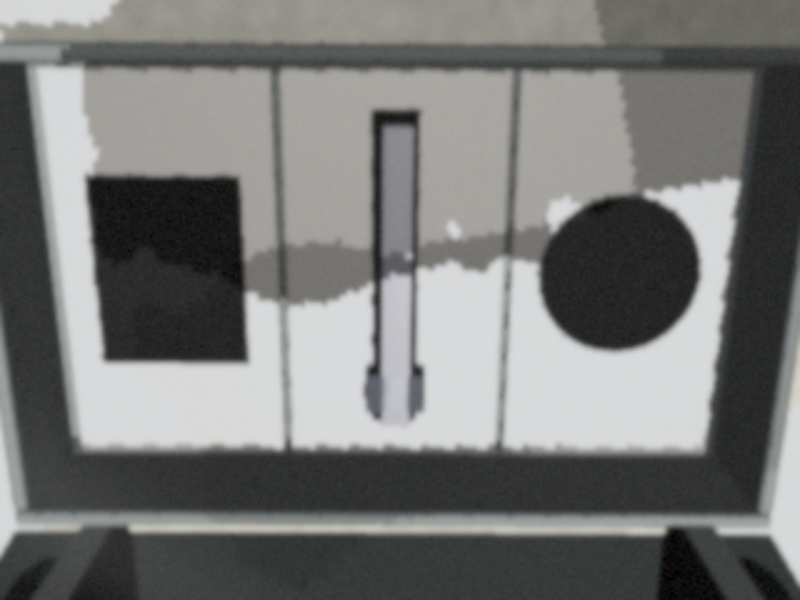

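Run:
```python
from h import *
f=lambda X,Y,z:onz('w8',160+X/2.5,100+Y/2.5,z)[:2].round(1)
a,b=f(398.5,125,19),f(397,426,19); print('bar',a,b,(a+b)/2, 'len',np.linalg.norm(a-b)); e=f(396,111,9); print('slot end',e,'ctr',e+53*np.array([.989,.148]))
a,b,c,d=f(88,178,9),f(238,178,9),f(247,361,9),f(105,361,9); print('rect',(a+b+c+d)/4,'circ',f(620,272,9))
C=cloud('w8'); m=C[...,2]; print('side z of bar', C[100+200//2, 160+398*2//5])
```

```text
bar [476.7  -5.6] [575.8   9.2] [526.25   1.8 ] len 100.19905189172198
slot end [473.4  -6.8] ctr [525.817   1.044]
rect [536.475 -73.55 ] circ [513.5  75. ]
side z of bar [5.15318077e+02 6.20710889e-02 1.84410724e+01]
```

Emit:
arm_command(increments=[[[0,0,-8],[5,-50,0],0],[[0,-0.9,-16],[10,-100,0],0],[[0,-0.9,-24],[20,-150,0],0],[[0,-0.9,-29.7],[22,-200,0],0],[[0,-0.9,-29.7],[22,-200,0],0]])

```text
clock: 10.8
position: [555.8, -202.7, 159.3]
ee_rot: [0.13, 0.685, -0.133, 0.705]
contact_force: [0.5, 0.7, 0.1]
gripper_width: 85.3
```

Emit:
arm_command(increments=[[[0,0,0],[4,-56,0],0],[[0,0,0],[4,-56,0],0],[[0,0,0],[4,-56,0],0],[[0,0,0],[4,-56,0],0],[[0,0,0],[4,-56,0],0]])

```text
clock: 11.3
position: [559.7, -257.3, 159.1]
ee_rot: [0.129, 0.685, -0.132, 0.705]
contact_force: [0.6, -0.6, -0.6]
gripper_width: 85.6
```

Run:
```python
from h import *
s=info(); snap('wrist','w9'); info(); C=cloud('w9')
m=(C[...,2]>15)&(C[...,2]<40)&(abs(C[...,0]-566)<50)&(abs(C[...,1]+255)<50)
k,l,st,ce=cv2.connectedComponentsWithStats(m.astype(np.uint8)); i=1+st[1:,4].argmax(); T=C[l==i]
print(st[i],np.percentile(T[:,2],[5,50,95]).round(1),cv2.minAreaRect(T[:,:2].astype(np.float32)))
T=T[T[:,2]<26];print(cv2.minAreaRect(T[:,:2].astype(np.float32)))
cv2.imwrite('pics/w9c.png',cv2.resize(cv2.imread('pics/w9.png')[100:400,160:480],(640,600)))
```

```text
t 11.3 p [ 559.7 -257.3  159.1] zyaw -21.29 down [ 0.027 -0.009 -1.   ] F [ 0.6 -0.6 -0.6] w 85.6 j6 -1.78
t 11.35 p [ 559.8 -257.3  159.3] zyaw -21.28 down [ 0.027 -0.009 -1.   ] F [ 0.3 -0.7  0.5] w 85.7 j6 -1.78
[ 285  202   75   58 4039] [20.4 22.8 34.5] ((566.8423461914062, -256.7175598144531), (59.984100341796875, 45.95934295654297), 69.76057434082031)
((566.8423461914062, -256.7175598144531), (59.984100341796875, 45.95934295654297), 69.76057434082031)
```

View pics/w9c.png

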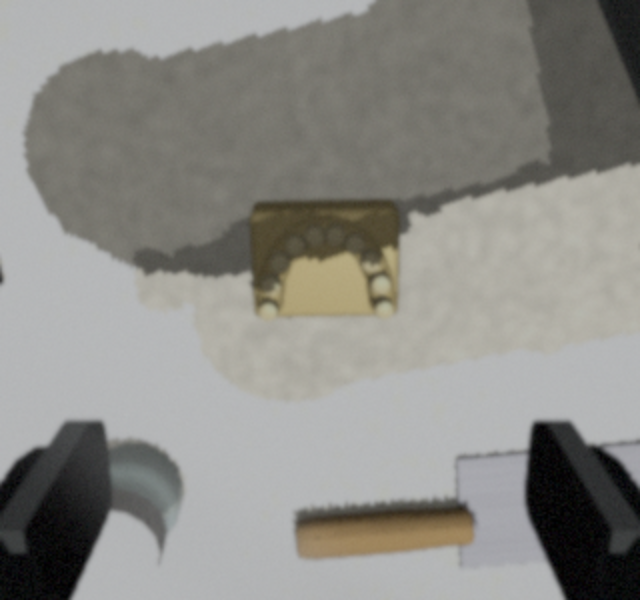

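The cast is square to the jaws. Its rectangle is centred at (566.8,−256.7) with the long axis at 69.8°. Descend.

Emit:
arm_command(increments=[[[0.5,1.5,1],[7,0.6,-45],0],[[0.5,1.5,1],[7,0.6,-90],0],[[0.5,1.5,1],[7,0.6,-130],0],[[0.5,1.5,1],[7,0.6,-145],0],[[0.5,1.5,1],[7,0.6,-145],0]])

```text
clock: 11.85
position: [565.0, -255.1, 11.5]
ee_rot: [0.124, 0.698, -0.124, 0.694]
contact_force: [0.0, 0.5, 0.9]
gripper_width: 85.5
```

```bash
python3 -c "
from h import *
info()"
```

```text
t 11.85 p [ 565.  -255.1   11.5] zyaw -20.2 down [-0.005  0.001 -1.   ] F [0.  0.5 0.9] w 85.5 j6 -1.76
```

Emit:
arm_command(increments=[[[0,0,0],[1.8,-1.6,-7],0],[[0,0,0],[1.8,-1.6,-12.5],0],[[0,0,0],[1.8,-1.6,-12.5],0],[[0,0,0],[1.8,-1.6,-12.5],0],[[0,0,0],[1.8,-1.6,-12.5],0]])

```text
clock: 12.35
position: [567.2, -256.9, -0.2]
ee_rot: [0.124, 0.698, -0.124, 0.695]
contact_force: [1.1, -0.4, -0.5]
gripper_width: 85.6
```

Emit:
arm_command(increments=[[[0,0,0],[0,0,0],0.4],[[0,0,0],[0,0,0],0.6],[[0,0,0],[0,0,0],0.6],[[0,0,0],[0,0,0],0.6],[[0,0,0],[0,0,0],0.6]])

```text
clock: 12.85
position: [567.9, -257.1, 0.8]
ee_rot: [0.124, 0.697, -0.124, 0.695]
contact_force: [-0.4, 1.0, 6.3]
gripper_width: 58.6
```

Emit:
arm_command(increments=[[[0,0,0],[0,0,20],0.7],[[0,0,0],[0,0,60],0.7],[[0,0,0],[0,0,110],0.7],[[0,0,0],[0,0,120],0.7],[[0,0,0],[0,0,120],0.7]])

```text
clock: 13.35
position: [568.8, -257.1, 122.7]
ee_rot: [0.124, 0.695, -0.124, 0.697]
contact_force: [0.3, -0.3, -2.9]
gripper_width: 58.8
```

Emit:
arm_command(increments=[[[0,0,8],[-5,15,0],0.7],[[0,0,16],[-10,30,0],0.7],[[0,0,24],[-15,45,0],0.7],[[0,0,32],[-20,60,0],0.7],[[0,0,40],[-20,60,0],0.7]])

```text
clock: 13.85
position: [546.1, -195.3, 119.6]
ee_rot: [-0.122, 0.698, 0.125, 0.695]
contact_force: [-0.3, -0.4, -0.9]
gripper_width: 58.8
```

```bash
python3 -c "
from h import *
info()"
```

```text
t 13.85 p [ 546.1 -195.3  119.6] zyaw 20.17 down [-0.005  0.003 -1.   ] F [-0.3 -0.4 -0.9] w 58.8 j6 -1.15
```

Emit:
arm_command(increments=[[[0,0,8],[-3,15,0],0.7],[[0,0,16],[-5,30,0],0.7],[[0,0,24],[-7,45,0],0.7],[[0,0,32],[-9,60,0],0.7],[[0,0,40],[-9,60,0],0.7]])

```text
clock: 14.35
position: [534.9, -133.7, 116.6]
ee_rot: [-0.354, 0.614, 0.359, 0.607]
contact_force: [-0.1, -0.5, -0.8]
gripper_width: 58.7
```

Emit:
arm_command(increments=[[[0,0,8],[0,15,0],0.7],[[0,0,16],[0,30,0],0.7],[[0,0,24],[0,45,0],0.7],[[0,0,32],[0,60,0],0.7],[[0,0,38],[0,60,0],0.7]])

```text
clock: 14.85
position: [533.0, -72.5, 113.8]
ee_rot: [-0.535, 0.465, 0.54, 0.454]
contact_force: [-0.2, -0.5, -1.7]
gripper_width: 58.6
```

```bash
cat >> h.py <<'E'
def tool_rect(name,s,x0,x1):
    C=cloud(name); M=R.from_quat(s['ee_rot']).as_matrix(); L=(C-s['position'])@M
    m=(L[...,0]>x0)&(L[...,0]<x1)&(abs(L[...,1])<34)&(abs(L[...,2])<60)
    k,l,st,ce=cv2.connectedComponentsWithStats(m.astype(np.uint8)); i=1+st[1:,4].argmax()
    for nm,Q in(('tool',L[l==i][:,1:]),('world',C[l==i][:,:2])): r=cv2.minAreaRect(Q.astype(np.float32)); print(nm,np.round(r[0],1),np.round(r[1],1),round(r[2],1))
    print('x pct',np.percentile(L[l==i][:,0],[5,50,95]).round(1)); return l==i
E
python3 - <<'E'
from h import *
s=info(); snap('wrist','w10'); info(); m=tool_rect('w10',s,-40,-15)
a=cv2.imread('pics/w10.png'); cv2.imwrite('pics/w10c.png',a)
E
```

```text
t 14.85 p [533.  -72.5 113.8] zyaw 98.89 down [-0.015 -0.007 -1.   ] F [-0.2 -0.5 -1.7] w 58.6 j6 -0.02
t 14.9 p [532.9 -73.  113.9] zyaw 99.0 down [-0.015 -0.007 -1.   ] F [-0.8  0.6 -1.8] w 58.6 j6 -0.01
tool [0.1 0.4] [46.4 68. ] 89.7
world [533.3 -72. ] [68.1 46.4] 9.3
x pct [-34.5 -22.6 -19.4]
```

View pics/w10c.png

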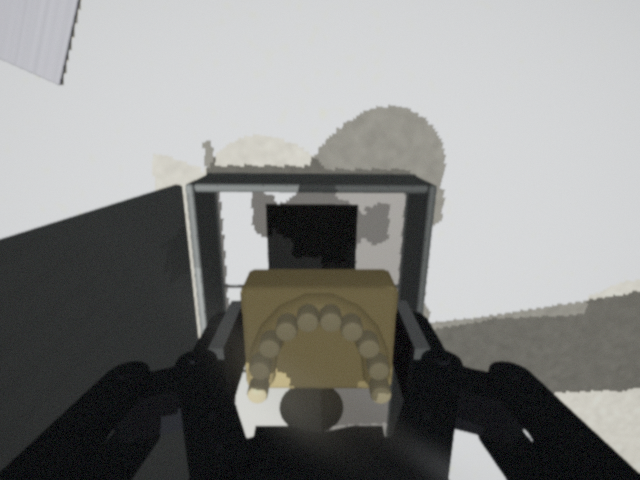

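Run:
```python
from h import *
a,b=onz('w10',267.5,205,9)[:2],onz('w10',357,205,9)[:2]; print(a,b,np.linalg.norm(a-b)); y=np.array([-.148,.989]); print('ctr',(a+b)/2+25*y)
```

```text
[569.92783118 -92.95509413] [ 508.20698801 -102.35020673] 62.431807782592074
ctr [535.36740959 -72.92765043]
```

Emit:
arm_command(increments=[[[0.4,-0.9,-0.5],[3,-1.1,-30],0.7],[[0.4,-0.9,-0.5],[3,-1.1,-55],0.7],[[0.4,-0.9,-0.5],[3,-1.1,-75],0.7],[[0.4,-0.9,-0.5],[3,-1.1,-85],0.7],[[0.4,-0.9,-0.5],[3,-1.1,-85],0.7]])

```text
clock: 15.4
position: [533.9, -74.5, 26.3]
ee_rot: [-0.534, 0.463, 0.537, 0.461]
contact_force: [0.5, 0.6, -0.6]
gripper_width: 58.5
```

Run:
```python
from h import *
s=info(); snap('wrist','w11'); s=info(); m=tool_rect('w11',s,-26,-15)
```

```text
t 15.4 p [533.9 -74.5  26.3] zyaw 98.4 down [-0.005 -0.001 -1.   ] F [ 0.5  0.6 -0.6] w 58.5 j6 -0.02
t 15.45 p [535.2 -74.4  27.8] zyaw 98.44 down [-0.002 -0.001 -1.   ] F [ 0.2 -0.5 -0.5] w 58.9 j6 -0.02
tool [ 0.  -0.6] [44.3 67.9] 89.8
world [535.3 -74.9] [67.9 44.3] 8.6
x pct [-24.6 -20.4 -17. ]
```

Emit:
arm_command(increments=[[[0,0,0],[0.5,0.8,-8],0.7],[[0,0,0],[0.5,0.8,-14],0.7],[[0,0,0],[0.5,0.8,-18],0.7],[[0,0,0],[0.5,0.8,-18.5],0.7],[[0,0,0],[0.5,0.8,-18.5],0.7]])

```text
clock: 15.95
position: [535.7, -73.5, 9.8]
ee_rot: [-0.535, 0.462, 0.536, 0.461]
contact_force: [-1.4, 1.2, 2.6]
gripper_width: 58.4
```

```bash
python3 -c "
from h import *
info()"
```

```text
t 15.95 p [535.7 -73.5   9.8] zyaw 98.45 down [-0.002 -0.001 -1.   ] F [-1.4  1.2  2.6] w 58.4 j6 -0.02
```

Emit:
arm_command(increments=[[[0,0,0],[0,0,0],0.1],[[0,0,0],[0,0,0],0.1],[[0,0,0],[0,0,0],0.1],[[0,0,0],[0,0,40],0.1],[[0,0,0],[0,0,40],0.1]])

```text
clock: 16.45
position: [539.2, -73.3, 53.7]
ee_rot: [0.538, -0.46, -0.534, -0.463]
contact_force: [1.5, 1.0, 0.1]
gripper_width: 77.0
```

Emit:
arm_command(increments=[[[0,0,0],[0,0,50],0],[[0,0,0],[0,0,100],0],[[0,0,0],[0,0,110],0],[[0,0,0],[0,0,110],0],[[0,0,0],[0,0,110],0]])

```text
clock: 16.95
position: [538.6, -73.2, 163.0]
ee_rot: [0.537, -0.46, -0.534, -0.463]
contact_force: [-0.9, -0.1, -0.4]
gripper_width: 85.5
```

Run:
```python
from h import *
s=info(); snap('wrist','w12'); info()
C=cloud('w12'); b=cv2.imread('pics/w12.png').astype(int)
m=((C[...,2]>27)&(C[...,2]<36)&(abs(C[...,0]-536)<45)&(abs(C[...,1]+74)<40)&((b[...,2]-b[...,0])>10)); T=C[m]; print(len(T),cv2.minAreaRect(T[:,:2].astype(np.float32)))
cv2.imwrite('pics/w12c.png',b[100:480])
S=cloud('scene0')
for n,u,v in[('plate',471,342),('b1',491,312),('b2',523,352),('ring',403,325),('half',440,290),('tool',525,285),('bottle',436,390)]: print(n,S[v,u].round(0))
```

```text
t 16.95 p [538.6 -73.2 163. ] zyaw 98.51 down [ 0.006  0.    -1.   ] F [-0.9 -0.1 -0.4] w 85.5 j6 -0.02
t 17.0 p [538.2 -73.3 162.3] zyaw 98.51 down [ 0.005 -0.    -1.   ] F [ 0.6  0.1 -0.8] w 85.3 j6 -0.02
3101 ((535.1383666992188, -73.29884338378906), (60.059810638427734, 45.35855484008789), 8.423815727233887)
plate [517. 395.  15.]
b1 [431. 398.  17.]
b2 [475. 489.  18.]
ring [560. 261.   1.]
half [450. 285.  19.]
tool [328. 429.  19.]
bottle [668. 386.  70.][ WARN:0@1.210] global loadsave.cpp:1063 imwrite_ Unsupported depth image for selected encoder is fallbacked to CV_8U.
```

View pics/w12c.png

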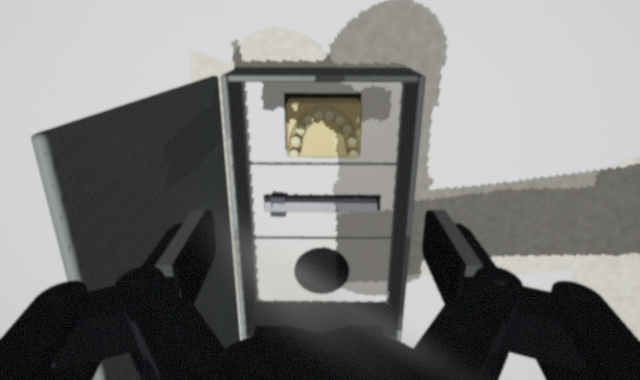

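Cast seated at (535.1,−73.3), 8.4°. On to the plate.

Emit:
arm_command(increments=[[[0,0,5],[-15,48,5],0],[[0,0,10],[-15,96,5],0],[[0,0,15],[-15,144,5],0],[[0,0,20],[-15,192,5],0],[[0,0,26.5],[-15,225,5],0]])

```text
clock: 17.5
position: [522.2, 153.9, 165.2]
ee_rot: [0.629, -0.324, -0.628, -0.325]
contact_force: [0.4, 0.4, 0.5]
gripper_width: 85.6
```

Emit:
arm_command(increments=[[[0,0,0],[-5,48,0],0],[[0,0,0],[-8,96,0],0],[[0,0,0],[-8,144,0],0],[[0,0,0],[-8,192,0],0],[[0,0,0],[-8,225,0],0]])

```text
clock: 18.0
position: [513.1, 381.3, 162.5]
ee_rot: [0.628, -0.325, -0.628, -0.323]
contact_force: [0.1, -0.1, -0.6]
gripper_width: 85.2
```

Emit:
arm_command(increments=[[[0,0,0],[0,10,-10],0],[[0,0,0],[0,10,-10],0],[[0,0,0],[0,10,-10],0],[[0,0,0],[0,10,-10],0],[[0,0,0],[0,10,-10],0]])

```text
clock: 18.5
position: [513.5, 390.1, 152.9]
ee_rot: [0.628, -0.325, -0.628, -0.324]
contact_force: [0.3, -0.8, 0.8]
gripper_width: 85.4
```

```bash
cat > disc.py <<'E'
from h import *
import sys
n=sys.argv[1]; info(); snap('wrist',n); info()
C=cloud(n); b=cv2.imread(f'pics/{n}.png')
k,l,st,ce=cv2.connectedComponentsWithStats(((C[...,2]>6)&(C[...,2]<60)).astype(np.uint8))
for i in range(1,k):
    if st[i,4]>300: T=C[l==i]; c,r=cv2.minEnclosingCircle(T[:,:2].astype(np.float32)); print(st[i],np.round(c,1),'r',round(r,1),'z',np.median(T[:,2]).round(1),b[l==i].mean(0).round(),cv2.minAreaRect(T[:,:2].astype(np.float32))[0])
E
python3 disc.py w13
```

```text
t 18.5 p [513.5 390.1 152.9] zyaw 125.36 down [-0.001 -0.002 -1.   ] F [ 0.3 -0.8  0.8] w 85.4 j6 -0.28
t 18.55 p [513.5 390.3 153. ] zyaw 125.37 down [-0.001 -0.002 -1.   ] F [ 0.3 -0.  -0.3] w 85.8 j6 -0.28
[ 331    1   70   79 2798] [563.6 261.8] r 24.1 z 16.2 [153. 150. 149.] (563.884765625, 261.72479248046875)
[ 138   84   54   58 1482] [654.  384.7] r 17.4 z 40.1 [61. 64. 64.] (647.707275390625, 379.9636535644531)
[ 443  134   60   68 2502] [444.4 283.7] r 25.0 z 22.8 [ 93. 120. 125.] (444.5903625488281, 283.71673583984375)
[ 291  202   58   58 2586] [509.6 393. ] r 24.0 z 12.9 [85. 82. 81.] (509.7822570800781, 392.881103515625)
[ 370  264   56   53 2281] [422.7 397.9] r 24.2 z 12.9 [75. 36. 17.] (422.9519348144531, 398.23370361328125)
[ 471  265   53   99 2168] [335.5 363.2] r 45.2 z 18.3 [58. 81. 96.] (340.46533203125, 365.9222106933594)
[ 269  315   52   49 2014] [467.9 490.6] r 24.2 z 12.9 [140.  76.  45.] (468.55328369140625, 490.5453796386719)
[423 382  21  34 424] [324.  466.3] r 15.4 z 17.4 [52. 50. 48.] (322.06317138671875, 465.7308349609375)
[204 418  38  30 365] [468.4 620. ] r 22.1 z 11.9 [ 8. 27. 55.] (468.3720703125, 620.0308227539062)
```

The grey plate is at (509.6,393.0). Descend and grip.

Emit:
arm_command(increments=[[[0,0,0],[-3.9,2.7,-45],0],[[0,0,0],[-3.9,2.7,-90],0],[[0,0,0],[-3.9,2.7,-130],0],[[0,0,0],[-3.9,2.7,-140],0],[[0,0,0],[-3.9,2.7,-140],0]])

```text
clock: 19.05
position: [509.4, 392.0, 12.1]
ee_rot: [-0.628, 0.326, 0.628, 0.323]
contact_force: [-1.1, -0.1, 0.3]
gripper_width: 85.3
```

```bash
python3 -c "
from h import *
info()"
```

```text
t 19.05 p [509.4 392.   12.1] zyaw 125.36 down [-0.002 -0.005 -1.   ] F [-1.1 -0.1  0.3] w 85.3 j6 -0.29
```

Emit:
arm_command(increments=[[[0,0,0],[0.3,1,-7],0],[[0,0,0],[0.3,1,-12],0],[[0,0,0],[0.3,1,-12],0],[[0,0,0],[0.3,1,-12],0.3],[[0,0,0],[0.3,1,-12],0.3]])

```text
clock: 19.55
position: [510.0, 393.3, 0.9]
ee_rot: [0.628, -0.326, -0.628, -0.323]
contact_force: [-0.0, -0.1, -0.6]
gripper_width: 60.7
```

Emit:
arm_command(increments=[[[0,0,0],[0,0,0],0.5],[[0,0,0],[0,0,0],0.7],[[0,0,0],[0,0,0],0.7],[[0,0,0],[0,0,0],0.7],[[0,0,0],[0,0,0],0.7]])

```text
clock: 20.05
position: [510.3, 393.6, 1.8]
ee_rot: [0.629, -0.325, -0.628, -0.323]
contact_force: [-2.1, -1.0, 6.2]
gripper_width: 45.2
```

Emit:
arm_command(increments=[[[0,0,0],[0,0,20],0.8],[[0,0,0],[0,0,60],0.8],[[0,0,0],[0,0,110],0.8],[[0,0,0],[0,0,120],0.8],[[0,0,0],[0,0,120],0.8]])

```text
clock: 20.55
position: [511.0, 394.7, 124.1]
ee_rot: [0.629, -0.324, -0.628, -0.325]
contact_force: [-0.4, 0.7, -1.0]
gripper_width: 44.9
```

Emit:
arm_command(increments=[[[0,0,-5],[0,-45,0],0.8],[[0,0,-10],[0,-90,0],0.8],[[0,0,-15],[0,-135,0],0.8],[[0,0,-20],[0,-180,0],0.8],[[0,0,-26.8],[0,-180,0],0.8]])

```text
clock: 21.05
position: [508.1, 208.8, 121.2]
ee_rot: [-0.533, 0.466, 0.534, 0.462]
contact_force: [0.5, 0.9, -0.9]
gripper_width: 45.2
```

Run:
```python
from h import *
s=info(); snap('wrist','w14'); s=info(); m=tool_rect('w14',s,-24,-5)
C=cloud('w14');M=R.from_quat(s['ee_rot']).as_matrix(); L=(C-s['position'])@M
for lo,hi in((-20,-15),(-15,-9)):
    q=L[(L[...,0]>lo)&(L[...,0]<hi)&(abs(L[...,1])<22)&(abs(L[...,2])<35)]; print(lo,len(q),q.mean(0) if len(q) else'',q[:,2].min() if len(q) else '',q[:,2].max() if len(q) else '')
```

```text
t 21.05 p [508.1 208.8 121.2] zyaw 97.99 down [-0.005 -0.004 -1.   ] F [ 0.5  0.9 -0.9] w 45.2 j6 -0.55
t 21.1 p [509.2 211.  121.6] zyaw 97.88 down [-0.002 -0.003 -1.   ] F [-0.   0.  -0.7] w 45.2 j6 -0.55
tool [ 3.  -4.6] [50.4 55.8] 54.5
world [506.9 206. ] [55.7 50.5] 43.4
x pct [-19.3 -10.8  -9. ]
-20 368 [-15.97109908  -5.39094491  -3.06920256] -18.756730372399808 14.222491914700974
-15 8440 [-11.487644     0.82851131  -4.16527175] -26.04271498294364 21.56821249971627
```

Emit:
arm_command(increments=[[[0,0,0.5],[2,-45,0],0.8],[[0,0,0.5],[4.6,-90,0],0.8],[[0,0,0.5],[4.6,-136,0],0.8],[[0,0,0.5],[4.6,-136,-20],0.8],[[0,0,0.5],[4.6,-136,-20],0.8]])

```text
clock: 21.6
position: [511.1, 73.3, 97.9]
ee_rot: [-0.533, 0.466, 0.536, 0.459]
contact_force: [-0.5, -0.8, -2.5]
gripper_width: 44.6
```

Emit:
arm_command(increments=[[[0,0,0],[0,0,-30],0.8],[[0,0,0],[0,0,-60],0.8],[[0,0,0],[0,0,-70],0.8],[[0,0,0],[0,0,-70],0.8],[[0,0,0],[0,0,-70],0.8]])

```text
clock: 22.1
position: [512.0, 74.1, 28.6]
ee_rot: [-0.534, 0.465, 0.537, 0.458]
contact_force: [0.1, 0.8, -0.3]
gripper_width: 45.2
```

```bash
cat > pl.py <<'E'
from h import *
import sys
n=sys.argv[1]; s=info(); snap('wrist',n); info()
C=cloud(n); M=R.from_quat(s['ee_rot']).as_matrix(); L=(C-s['position'])@M
# top face, sides free of fingers
m=(L[...,0]>-14)&(L[...,0]<-8)&(abs(L[...,1])<8)&(abs(L[...,2])<35); q=L[m]; print('z ext',np.percentile(q[:,2],[0.5,99.5]).round(1),'topx',np.median(q[:,0]).round(2))
E
python3 pl.py w15
```

```text
t 22.1 p [512.   74.1  28.6] zyaw 98.42 down [-0.009 -0.005 -1.   ] F [ 0.1  0.8 -0.3] w 45.2 j6 -0.31
t 22.15 p [512.2  74.1  29.1] zyaw 98.4 down [-0.008 -0.005 -1.   ] F [-0.3  0.7 -1.4] w 45.0 j6 -0.31
z ext [-23.8  23.1] topx -10.77
```

Emit:
arm_command(increments=[[[0.3,-0.5,0],[1.6,0.9,-8],0.8],[[0.3,-0.5,0],[1.6,0.9,-14],0.8],[[0.3,-0.5,0],[1.6,0.9,-18.5],0.8],[[0.3,-0.5,0],[1.6,0.9,-18.5],0.8],[[0.3,-0.5,0],[1.6,0.9,-18.5],0.8]])

```text
clock: 22.65
position: [513.8, 75.1, 10.8]
ee_rot: [0.535, -0.462, -0.535, -0.462]
contact_force: [-1.2, -0.1, 3.2]
gripper_width: 45.0
```

```bash
python3 -c "
from h import *
info()"
```

```text
t 22.65 p [513.8  75.1  10.8] zyaw 98.41 down [ 0.001  0.001 -1.   ] F [-1.2 -0.1  3.2] w 45.0 j6 -0.31
```

Emit:
arm_command(increments=[[[0,0,0],[0,0,0],0.1],[[0,0,0],[0,0,0],0.1],[[0,0,0],[0,0,0],0.1],[[0,0,0],[0,0,40],0.1],[[0,0,0],[0,0,40],0.1]])

```text
clock: 23.15
position: [517.0, 76.2, 54.6]
ee_rot: [0.537, -0.459, -0.534, -0.465]
contact_force: [1.3, 1.2, -0.2]
gripper_width: 77.3
```

Emit:
arm_command(increments=[[[0,0,0],[0,0,50],0.1],[[0,0,0],[0,0,100],0.1],[[0,0,0],[10,-50,130],0.1],[[0,0,0],[15,-70,150],0.1],[[0,0,0],[15,-70,150],0.1]])

```text
clock: 23.65
position: [534.6, 4.2, 208.8]
ee_rot: [0.539, -0.457, -0.531, -0.468]
contact_force: [-0.7, 0.2, -0.8]
gripper_width: 76.8
```

Run:
```python
from h import *
s=info(); snap('wrist','w16'); info(); C=cloud('w16'); a=cv2.imread('pics/w16.png')
def rect(n,x,y,h,lo,hi):
    m=(C[...,2]>lo)&(C[...,2]<hi)&(abs(C[...,0]-x)<h)&(abs(C[...,1]-y)<min(h,36)); T=C[m][:,:2].astype(np.float32); print(n,len(T),[np.round(q,1) for q in cv2.minAreaRect(T)])
rect('cast',536,-74,40,27,36); rect('plate',514,75,33,17,28); rect('pin',525,1,56,15.5,24)
cv2.imwrite('pics/w16c.png',cv2.resize(a[120:420,140:500],(720,600)))
```

```text
t 23.65 p [534.6   4.2 208.8] zyaw 98.34 down [ 0.018  0.005 -1.   ] F [-0.7  0.2 -0.8] w 76.8 j6 -0.17
t 23.7 p [533.    5.2 206.3] zyaw 98.34 down [ 0.013  0.005 -1.   ] F [-0.7  0.  -0.7] w 77.2 j6 -0.17
cast 3070 [array([538.7, -81.9]), array([64.7, 64.2]), np.float64(8.5)]
plate 1664 [array([513.3,  74.5]), array([47.5, 46.8]), np.float64(50.2)]
pin 1328 [array([526.4,   0.9]), array([100. ,  20.2]), np.float64(7.8)]
```

View pics/w16c.png

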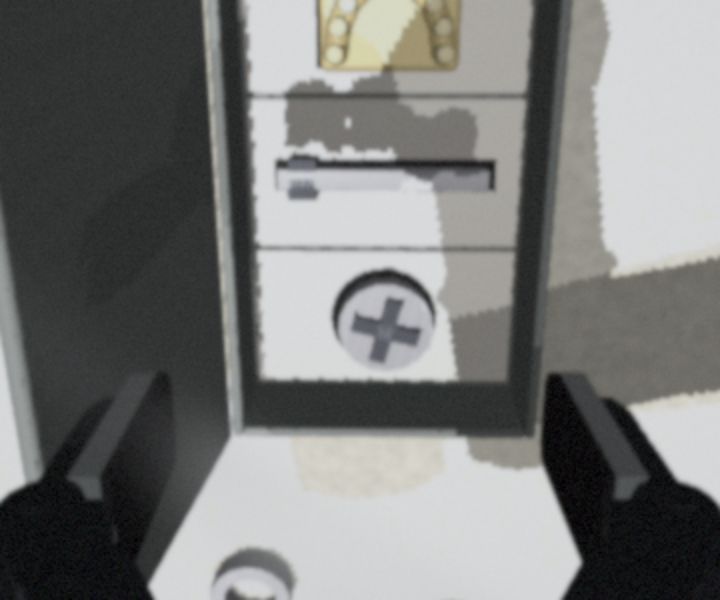

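All three parts lie centred: plate (513.3,74.5), pin (526.4,0.9), cast (535.1,−73.3). Now I'll go over the lid to its back side.

Emit:
arm_command(increments=[[[-0.3,0.7,0],[0,0,40],1],[[-0.3,0.7,0],[0,0,62],1],[[-0.3,0.7,0],[0,0,62],1],[[-0.3,0.7,0],[0,0,62],1],[[-0.3,0.7,0],[0,0,62],1]])

```text
clock: 24.2
position: [532.0, 5.5, 266.2]
ee_rot: [-0.535, 0.463, 0.536, 0.461]
contact_force: [-0.1, -0.8, 0.0]
gripper_width: 3.3
```

Emit:
arm_command(increments=[[[0,0,0],[45,5,0],1],[[0,0,0],[90,10,0],1],[[0,0,0],[116,14,0],1],[[0,0,0],[116,14,0],1],[[0,0,0],[116,14,0],1]])

```text
clock: 24.7
position: [647.4, 19.6, 263.7]
ee_rot: [-0.534, 0.464, 0.537, 0.46]
contact_force: [0.6, -0.6, -0.2]
gripper_width: 0.1
```

```bash
python3 -c "
from h import *
info()"
```

```text
t 24.7 p [647.4  19.6 263.7] zyaw 98.36 down [-0.007 -0.002 -1.   ] F [ 0.6 -0.6 -0.2] w 0.1 j6 -0.13
```

Emit:
arm_command(increments=[[[0,0,0],[0,0,-45],1],[[0,0,0],[0,0,-85],1],[[0,0,0],[0,0,-99],1],[[0,0,0],[0,0,-99],1],[[0,0,0],[0,0,-99],1]])

```text
clock: 25.2
position: [648.3, 19.7, 166.8]
ee_rot: [-0.535, 0.464, 0.536, 0.461]
contact_force: [-0.2, 0.5, 0.5]
gripper_width: 0.0
```

Emit:
arm_command(increments=[[[0,0,0],[-10,-1.5,0],1],[[0,0,0],[-20,-3,0],1],[[0,0,0],[-30,-4.5,0],1],[[0,0,0],[-40,-6,0],1],[[0,0,0],[-50,-7.5,0],1]])

```text
clock: 25.7
position: [597.5, 12.1, 167.5]
ee_rot: [-0.535, 0.463, 0.536, 0.461]
contact_force: [0.7, 1.4, -0.6]
gripper_width: 0.0
```

```bash
cat > lid.py <<'E'
from h import *
s=info(); d=s['position']-np.array([524.9,.7,0]); print('bx',(d[0]*.989+d[1]*.148).round(1),'by',(-d[0]*.148+d[1]*.989).round(1),'z',d[2].round(1))
E
python3 lid.py
```

```text
t 25.7 p [597.5  12.1 167.5] zyaw 98.4 down [-0.003 -0.002 -1.   ] F [ 0.7  1.4 -0.6] w 0.0 j6 -0.15
bx 73.5 by 0.5 z 167.5
```

Emit:
arm_command(increments=[[[0,0,0],[-12,-1.8,-3.5],1],[[0,0,0],[-23.7,-3.6,-7.5],1],[[0,0,0],[-34.6,-5.2,-12],1],[[0,0,0],[-44.5,-6.7,-17],1],[[0,0,0],[-44.5,-6.7,-17],1]])

```text
clock: 26.2
position: [550.5, 4.9, 149.9]
ee_rot: [-0.534, 0.464, 0.536, 0.46]
contact_force: [0.0, -0.1, 1.0]
gripper_width: -0.2
```

```bash
python3 lid.py
```

```text
t 26.2 p [550.5   4.9 149.9] zyaw 98.38 down [-0.006 -0.002 -1.   ] F [ 0.  -0.1  1. ] w -0.2 j6 -0.16
bx 26.0 by 0.4 z 149.9
```

Emit:
arm_command(increments=[[[0,0,0],[-7.9,-1.2,-6],1],[[0,0,0],[-15.8,-2.4,-13],1],[[0,0,0],[-23.7,-3.6,-21],1],[[0,0,0],[-31.6,-4.7,-29.5],1],[[0,0,0],[-31.6,-4.7,-29.5],1]])

```text
clock: 26.7
position: [516.7, -0.2, 118.8]
ee_rot: [-0.533, 0.465, 0.537, 0.459]
contact_force: [-0.1, -0.5, -0.4]
gripper_width: -0.1
```

```bash
cat >> lid.py <<'E'
import sys
if len(sys.argv)>1:
    snap('scene',sys.argv[1]); C=cloud(sys.argv[1]); D=C-np.array([524.9,.7,0]); B=np.stack([D[...,0]*.989+D[...,1]*.148,-D[...,0]*.148+D[...,1]*.989,D[...,2]],-1)
    m=(abs(B[...,0])<90)&(abs(abs(B[...,1])-80)<25)&(B[...,2]>25); q=B[m]
    for x in range(-70,80,20):
        w=q[abs(q[:,0]-x)<4]
        if len(w)>5: print(x,len(w),'z',np.percentile(w[:,2],[10,50,90]).round(1))
E
python3 lid.py sc1
```

```text
t 26.7 p [ 5.167e+02 -2.000e-01  1.188e+02] zyaw 98.35 down [-0.01  -0.003 -1.   ] F [-0.1 -0.5 -0.4] w -0.1 j6 -0.17
bx -8.2 by 0.3 z 118.8
-30 257 z [125.9 130.4 454.8]
-10 335 z [113.3 119.2 457.1]
10 429 z [100.5 438.8 448.9]
30 236 z [ 86.   89.6 419.6]
50 196 z [71.8 75.1 79.2]
70 223 z [39.6 60.9 64.7]
```

Lid is following (about 0.60 rad). Continue.

Emit:
arm_command(increments=[[[0,0,0],[-5.5,-0.8,-9],1],[[0,0,0],[-10,-1.5,-18],1],[[0,0,0],[-14,-2.1,-29],1],[[0,0,0],[-17.8,-2.7,-40],1],[[0,0,0],[-17.8,-2.7,-44],1]])

```text
clock: 27.25
position: [498.4, -3.1, 73.9]
ee_rot: [-0.533, 0.466, 0.537, 0.459]
contact_force: [-1.0, -0.2, 0.8]
gripper_width: -0.2
```

Emit:
arm_command(increments=[[[0,0,0],[-1,0,-5],1],[[0,0,0],[-2,0,-10],1],[[0,0,0],[-2,0,-14],1],[[0,0,0],[-2,0,-17],1],[[0,0,0],[-2,0,-17],1]])

```text
clock: 27.75
position: [496.3, -3.1, 56.8]
ee_rot: [-0.533, 0.466, 0.537, 0.459]
contact_force: [-0.4, -0.4, -0.6]
gripper_width: -0.0
```

```bash
python3 lid.py sc2
```

```text
t 27.75 p [496.3  -3.1  56.8] zyaw 98.36 down [-0.012 -0.003 -1.   ] F [-0.4 -0.4 -0.6] w -0.0 j6 -0.17
bx -28.8 by 0.5 z 56.8
-70 46 z [54.  56.  58.3]
-50 188 z [ 55.1  57.9 393.5]
-30 252 z [ 56.1 225.4 395.1]
-10 336 z [ 56.3 379.7 387.2]
10 157 z [ 55.2  57.7 355.6]
30 135 z [54.8 57.1 59.4]
50 144 z [54.8 57.1 59.3]
70 198 z [37.6 56.1 58.6]
```

Emit:
arm_command(increments=[[[0,0,0],[0,0,-0.6],1],[[0,0,0],[0,0,-1.2],1],[[0,0,0],[0,0,-1.8],1],[[0,0,0],[0,0,-2.2],1],[[0,0,0],[0,0,-2.2],1]])

```text
clock: 28.3
position: [496.7, -3.0, 56.4]
ee_rot: [-0.533, 0.465, 0.537, 0.459]
contact_force: [-3.8, 1.6, 13.2]
gripper_width: -0.4
```

The lid is against its stop (13 N up). Retreat and check.

Emit:
arm_command(increments=[[[0,0,0],[0,0,10],1],[[0,0,0],[0,0,50],1],[[0,0,0],[0,0,100],1],[[0,0,0],[0,0,140],1],[[0,0,0],[0,0,140],1]])

```text
clock: 28.8
position: [500.5, -2.4, 203.2]
ee_rot: [0.537, -0.461, -0.534, -0.462]
contact_force: [0.7, -0.1, -0.5]
gripper_width: -0.1
```

Emit:
arm_command(increments=[[[0,0,0],[-40,45,0],0.5],[[0,0,0],[-60,90,20],0.5],[[0,0,0],[-80,130,20],0.5],[[0,0,0],[-80,170,20],0.5],[[0,0,0],[-80,170,20],0.5]])

```text
clock: 29.3
position: [420.3, 171.6, 223.6]
ee_rot: [0.538, -0.459, -0.536, -0.462]
contact_force: [0.1, -0.0, 1.1]
gripper_width: 42.7
```

```bash
python3 lid.py sc3
python3 - <<'E'
from h import *
snap('side','sd3'); a=cv2.imread('pics/sc3.png')[120:400,140:560]; b=cv2.imread('pics/sd3.png')[170:410,200:400]
cv2.imwrite('pics/fin.png',np.hstack([cv2.resize(a,(500,400)),cv2.resize(b,(300,400))]))
E
```

```text
t 29.3 p [420.3 171.6 223.6] zyaw 98.81 down [ 0.005  0.001 -1.   ] F [ 0.1 -0.   1.1] w 42.7 j6 -0.6
bx -78.2 by 184.5 z 223.6
-70 47 z [53.7 55.9 57.9]
-50 113 z [54.8 56.9 59.3]
-30 128 z [54.9 57.1 59.1]
-10 135 z [54.8 57.  59.4]
10 130 z [55.  57.  58.9]
30 136 z [55.6 57.  59.6]
50 135 z [54.7 56.9 59.2]
70 214 z [35.9 55.8 58.7]
```

View pics/fin.png

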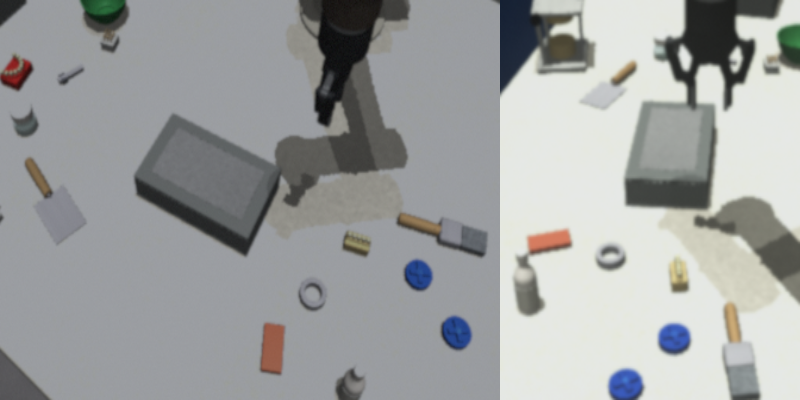

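The lid lies flat at an even 57 mm across its surface. The look-alikes are where they were, and the arm is clear.

```bash
python3 -c "
from bench import arm
print(arm.job_done())"
```

```text
the job is handed in; nothing more can be done
None
```

The job is done and handed in at about 29 s of the 115 s allowed. I pushed the lid back to its stop, placed the long pin, the full-arch cast and the solid plate, then lowered the lid and pressed it shut.

**Placement:** measured before shutting, each part lay about 1 mm or less from the centre of its outline. The cast and pin were turned to within about 1° of the box's axes.

**Cast re-check:** a second measurement of the cast from the last wrist picture did not work, because the picture cut the cast off and my search window caught other points. Its position therefore rests on the earlier measurement just after I placed it.

**Lid:** its top reads an even 57 mm above the table from edge to edge. It pushed back with 13 N when pressed, so it is against its stop.

**Look-alikes:** the half-arch cast, ring, short pin, red cast and blue plates appear where they were, judged by eye in the last pictures. The arm stood clear at hand-in.

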